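# Hang a tray carrier on the equipment rail and slide it to the pointer

## Robot

A 6-joint arm with a two-finger parallel gripper is mounted at the origin on a cart in front of the work surface, level with it; the furniture and walls round the work are solid. World frame = base frame: x ahead of the robot, y to its left, z up, the work surface at z = 0. Lengths are in mm, angles in rad, forces in N, time in s.
With the tool pointing down it reaches from about 275 to 825 mm from the base axis. Payload 5.2 kg.
Tool frame: the origin (TCP) lies at the very end of the fingers, on their centre line; the grasp point (between the pads) lies 19 mm behind it; z points along the fingers, y is the line along which they close (so a half turn about z gives the same grasp; the last joint's range is limited). The gripper opens to 93 mm and grips with 3 to 60 N. Pads are 15 mm wide; open, the fingers measure 128 mm over their backs; the gripper's body (75 mm by 188 mm) begins 65 mm behind the grasp point.
Start: joints at [-1.386, 0.259, 1.535, -0, 1.348, -0.203], TCP at [208.005, -509.155, 218.653] pointing down, gripper open.
Joint ranges: [-3.14, 3.14], [-0.91, 2.08], [0.19, 2.58], [-1.22, 4.36], [0.22, 2.71], [-3.12, 3.12]. Speed limits (rad/s): [2.57, 2.57, 3.14, 3.14, 3.14, 3.14].

## Interface

Orientations are given as [roll, pitch, yaw] about the fixed x, y, z axes, in that order (R = Rz(yaw) Ry(pitch) Rx(roll)).
In Python, from bench import robot gives the robot as it stands. The module is installed in compiled form; this text tells all that it offers. Calls block until the motion is done:
- robot.move_ptp(position, orientation): joint-space move of the TCP to a pose.
- robot.move_linear(position, ori=None, speed=150, f_stop=None): straight line of the TCP; ori=None keeps the orientation; speed is the mean speed in mm/s. With f_stop (N) it stops when the force on the tool has changed by that much, and returns True; else False.
- robot.move_j(angles): joint-space move.
- robot.move_gripper(opening): opening from 0.0 (shut) to 1.0 (fully open); the grip force is fixed at half the most; returns when the fingers have stopped.
- robot.sleep(seconds).
- robot.inverse_kinematics(position, orientation): joint angles nearest the present ones, or None.
- robot.get_image(name): name is "scene" or "top"; returns a dict with "img" (420x560x3 uint8, blue, green, red), "fovy" (degrees; the focal length in pixels is half the picture's height over the tangent of half this angle, whatever the lens; pixels are square), "cx", "cy" (the principal point, pixels), "eye" and "orientation" of the camera in the world. Camera axes: x right, y down, z forward; pixel columns grow to the right and rows downward; lengths in mm; the calibration is good to about 2 mm. A picture is of the moment at which its call begins. There is no depth.
A pose or a line that the arm cannot do raises robot.MotionError and nothing moves.
- robot.hand_in(): hands the job in; it is judged then, once.
Readings, each from a call of its own:
- robot.current_t(): time.
- robot.current_qpos(): joint angles.
- robot.current_joint_vel(): joint speeds.
- robot.current_joint_efforts(): joint torques, N m.
- robot.current_tcp_pos(): TCP position.
- robot.current_eef_rot(): TCP orientation.
- robot.current_contact_force(): force on the tool from outside, world axes, zero at the start.
- robot.current_ft_torque(): the same for the moment, N m.
- robot.current_gripper_width(): opening from 0.0 (shut) to 1.0 (fully open).
- robot.current_finger_force(): force on a finger pad.
Only numpy, scipy, OpenCV 4.12 (cv2) and the standard library are available. Lean on these libraries where they do the work, as an engineer would, in place of code of your own. Each camera call takes 0.05 s, during which the arm holds its last target. There are 200 camera calls.

## Task

Pick up the blue tray carrier by its black grip and hook it over the green part of the rail, with the tray's white-line side facing the robot. Then slide it along the rail, without lifting the hook off, until its white centre line stands right behind the yellow pointer, in line with its tip to within about 5 mm, and leave it hanging there. Do not tip the carrier over or push the other things about.

Things in the scene. Friction and masses are not known exactly. Their poses are not given: they have to be found in the camera images.
- carrier: Loose carrier, 166 mm tall, upright on the worktop. Blue open tray (x -50 to +40, y -40 to +40, z 0 to 36 mm), white centre line on its -x face. A steel strap 50 mm wide (y) rises from it and bends into a downward hook, slot x -7.5 to +7.5 mm, ceiling z 115, rear leg down to z 88. Origin: tray's underside, below the grip; z up
- grip (a point): middle of the carrier's black grip, 147 mm straight above the carrier's origin; the grip is 14 mm (x) by 30 mm (y), z 121 to 166 mm
- tray_front (a point): point on the carrier's white line, on the tray's front face, 50 mm in front of (-x) and 18 mm above the carrier's origin
- rail_stand: Fixed bench stand with a flat steel rail along its y axis: 10 mm thick (x), 25 mm high, top at z 175 mm, centred on x = 0, y -183 to +183 mm. Posts of 8 mm radius at y -175 and +175, with black clamps 1 mm proud of the rail's top; feet behind, 10 mm high. Origin on the worktop under the rail's middle; x away from the robot. A hung carrier has its origin at x 0, z 60 mm here
- green_mid (a point): middle of the green part of the rail, on the rail's top; the green part is 80 mm long, y +40 to +120 mm in the stand's frame; the rest of the rail is bare steel. The carrier's tray reaches back under the rail, so the carrier comes in level from the front (its origin about 100 mm high: tray below the rail, hook above it) and is then lowered
- pointer: Fixed yellow cone on a black foot, 50 mm high, pointing up, on the worktop 80 mm in front of the rail (-x), on the bare side of the rail. Origin under its centre; its axes are parallel to the stand's. The carrier's line belongs at its y.
- carton_suture: small white and purple carton, 53 x 88 x 30 mm; bystander, origin at the centre of its underside
- oximeter: blue and grey finger oximeter, 34 x 58 x 31 mm; bystander, origin at the centre of its underside
- tape_roll_0: roll of white tape, 77 mm across, 25 mm high; bystander, origin at the centre of its underside
- kidney_dish: white kidney dish, 97 x 197 x 35 mm; bystander, origin at the centre of its underside

How it is judged (in metres and radians):
On the way:
1. the carrier hangs hooked on the green part of the rail, white-line side to the robot (x of carrier in the frame of rail_stand between -0.016 and 0.016 m and z of carrier in the frame of rail_stand between 0.052 and 0.067 m and angle between carrier's own z axis and vertical below 0.2 rad and y of carrier in the frame of rail_stand between 0.036 and 0.126 m and x of tray_front in the frame of rail_stand below -0.02 m), for 0.2 s.
At the end, for the whole second after the job is handed in: The carrier hangs at rest on the rail, hook fully down (origin 52 to 67 mm high, within 16 mm of the rail's mid-plane), tilt under 0.2 rad, white line to the robot, within 6 mm of the pointer along the rail; carton, oximeter, tape and dish within 20 mm of their starts (x of carrier in the frame of rail_stand between -0.016 and 0.016 m and z of carrier in the frame of rail_stand between 0.052 and 0.067 m and angle between carrier's own z axis and vertical below 0.2 rad and y of carrier in the frame of pointer between -0.006 and 0.006 m and x of tray_front in the frame of rail_stand below -0.02 m and linear speed of carrier below 0.02 m/s and angular speed of carrier below 0.2 rad/s and distance of each of carton_suture, oximeter, tape_roll_0, kidney_dish from where it was at the start of the episode below 0.02 m); the robot touches nothing.
It fails at once if the hook is put on or lifted off the rail outside its green part (raised more than 12 mm over the bare rail while round it) (x of carrier in the frame of rail_stand between -0.012 and 0.012 m and z of carrier in the frame of rail_stand between 0.072 and 0.085 m and y of carrier in the frame of rail_stand between -0.2 and 0.03 m).
It fails at once if the carrier is tipped over (angle between carrier's own z axis and vertical above 0.7 rad).
It fails at once if a bystander is pushed more than 20 mm (distance of any of carton_suture, oximeter, tape_roll_0, kidney_dish from where it was at the start of the episode above 0.02 m).
It also fails if it takes over 43 s, if anything falls off the work surface, if the arm or the gripper's body presses on something with over 40 N, if the wrist force passes 120 N, or if a joint passes its speed limit or range.

## Working session

There is one attempt and no reset: what is moved stays moved. The work goes in short steps, each a Python script; the robot and the scene stay as the last script left them, time stands still between calls to the robot, and variables do not carry over. Pictures are saved under pics/ and viewed, at most 10 in all, crops included, and the job is handed in when it is done.

```bash
mkdir -p pics
python3 - <<'E'
from bench import robot
import cv2
for n in("scene","top"):
    d=robot.get_image(n); cv2.imwrite(f"pics/{n}0.png",d["img"])
    print(n,d["fovy"],d["cx"],d["cy"],d["eye"],d["orientation"])
print(robot.current_t(),robot.current_eef_rot())
E
```

```text
scene 53.31034329831907 283.03168860327975 210.35942615373446 [157.56555505 818.22146422 779.93981567] [-2.18144015  0.00510426 -2.73731186]
top 55.484623681676915 280.25999830314754 208.54007835595885 [ 391.92672997  -29.91323605 1048.51356653] [-2.97625819 -0.0114441  -1.5623191 ]
0.1 [-3.13998328e+00 -3.29619275e-04  3.87781907e-01]
```

View pics/scene0.png

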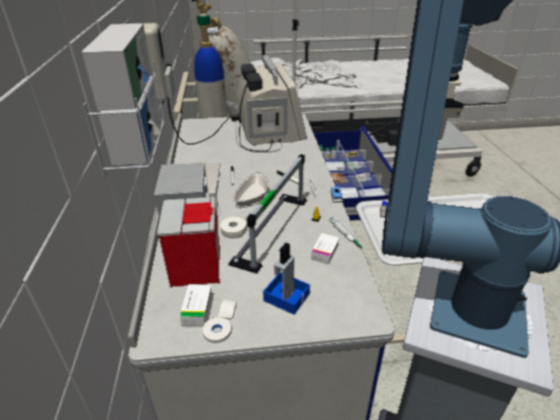

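View pics/top0.png

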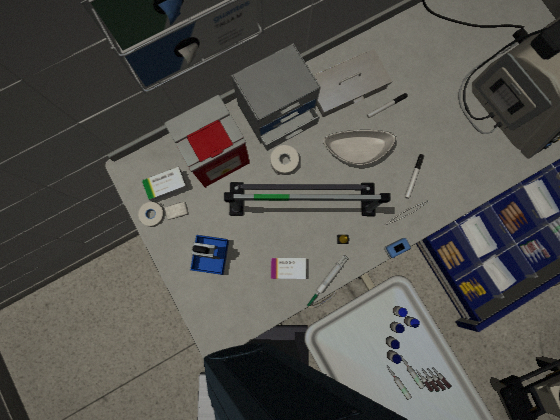

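The scene view shows the carrier's tray at about (287,292) with its grip at (286,252), the rail from (252,220) to (302,160) and the pointer at (316,213). In the top view the tray is at (210,254), the rail runs from (228,197) to (388,198), the green part is at (271,197) and the pointer is at (343,239).

Run:
```python
import cv2
a=cv2.imread("pics/top0.png")[175:285,180:400]; b=cv2.imread("pics/scene0.png")[145:315,225:335]
cv2.imwrite("pics/ta.png",cv2.resize(a,(792,396),interpolation=cv2.INTER_CUBIC))   # x3.6
cv2.imwrite("pics/sb.png",cv2.resize(b,(385,595),interpolation=cv2.INTER_CUBIC))  # x3.5
```

```text
(no output)
```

View pics/ta.png

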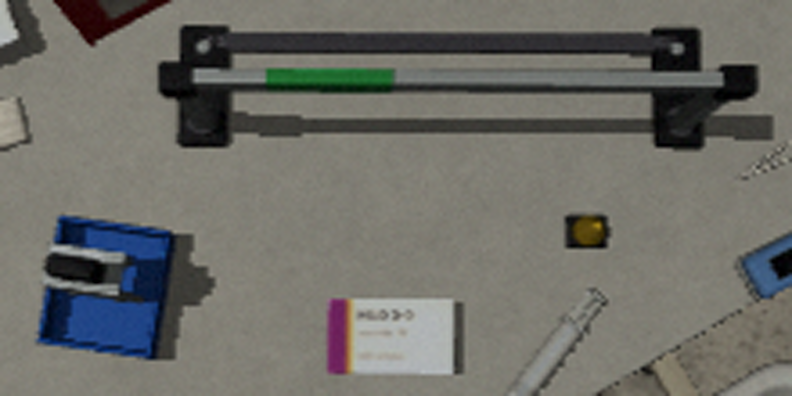

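View pics/sb.png

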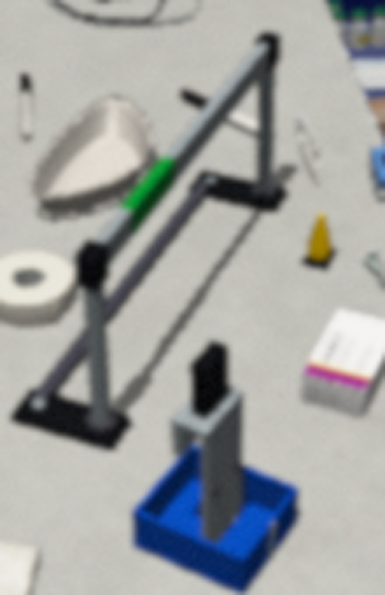

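```bash
cat > h.py <<'E'
import numpy as np
from scipy.spatial.transform import Rotation as Ro
from scipy.optimize import least_squares
C={"scene":(53.31034329831907,283.03168860327975,210.35942615373446,[157.56555505,818.22146422,779.93981567],[-2.18144015,0.00510426,-2.73731186]),
"top":(55.484623681676915,280.25999830314754,208.54007835595885,[391.92672997,-29.91323605,1048.51356653],[-2.97625819,-0.0114441,-1.5623191])}
def proj(n,P):
    f,cx,cy,e,o=C[n]; f=210/np.tan(np.radians(f)/2)
    q=(np.atleast_2d(P)-e)@Ro.from_euler("xyz",o).as_matrix()
    return q[:,:2]/q[:,2:]*f+[cx,cy]
def ray(n,uv,z):
    f,cx,cy,e,o=C[n]; f=210/np.tan(np.radians(f)/2)
    d=Ro.from_euler("xyz",o).as_matrix()@[(uv[0]-cx)/f,(uv[1]-cy)/f,1]
    return np.array(e)+d*(z-e[2])/d[2]
def tri(a,b,x0=(500,0,100)):
    r=least_squares(lambda p:np.r_[proj("top",p)[0]-a,proj("scene",p)[0]-b],x0); return r.x,np.abs(r.fun).max()
def fit(model,obs,x0,fz=True):
    # pose x,y,z,yaw ; obs: list (cam,modelpoint,uv)
    def w(p,m): c,s=np.cos(p[3]),np.sin(p[3]); return [p[0]+c*m[0]-s*m[1],p[1]+s*m[0]+c*m[1],p[2]+m[2]]
    g=lambda p:np.concatenate([proj(n,w(p,m))[0]-uv for n,m,uv in obs])
    r=least_squares(g,x0,x_scale=[10,10,10,.1],loss="soft_l1"); return r.x,g(r.x).reshape(-1,2)
T=lambda x,y:np.array([(x+.5)/3.6-.5+180,(y+.5)/3.6-.5+175])
S=lambda x,y:np.array([(x+.5)/3.5-.5+225,(y+.5)/3.5-.5+145])
E
python3 - <<'E'
from h import *
np.set_printoptions(precision=2,suppress=True)
st=[("top",(0,120,175),T(266,75)),("top",(0,40,175),T(395,76)),("scene",(0,120,175),S(127,205)),("scene",(0,40,175),S(165,158))]
print("stand",*fit(0,st,[550,0,0,0]))
ca=[("top",(40,40,36),T(61,216)),("top",(40,-40,36),T(173,232)),("top",(-50,-40,36),T(154,357)),("top",(-50,40,36),T(39,344)),
("scene",(40,40,36),S(136,513)),("scene",(-50,40,36),S(242,562)),("scene",(-50,-40,36),S(298,489)),("scene",(-50,40,0),S(240,590)),("scene",(-50,0,18),S(271,538)),
("scene",(0,0,166),S(211,351))]
print("carrier",*fit(0,ca,[430,200,0,-.1]))
print("ptr foot tri",tri(T(587,231),S(318,260)), "top z0",ray("top",T(587,231),2),"scene tip z50",ray("scene",S(320,214),50),ray("scene",S(318,260),4))
print("redbox", tri((248,152),(218,203)))
from bench import robot
E
```

```text
stand [568.56 -98.84  -0.49   0.02] [[ 0.02  0.36]
 [ 0.05 -0.3 ]
 [-0.7   0.93]
 [ 0.61 -0.98]]
carrier [448.2  137.6   -3.03  -0.13] [[ 0.12 -0.45]
 [ 0.08 -0.49]
 [-0.41  0.3 ]
 [ 0.   -0.59]
 [-1.1  -0.78]
 [ 0.68 -0.67]
 [ 0.45 -0.81]
 [ 1.09  1.66]
 [ 0.34  0.58]
 [-0.3   0.77]]
ptr foot tri (array([ 488.22, -206.24,   -3.99]), np.float64(0.01135268501320752)) top z0 [ 487.69 -205.23    2.  ] scene tip z50 [ 486.82 -201.32   50.  ] [ 484.81 -195.81    4.  ]
redbox (array([676.62,  38.46, 158.14]), np.float64(2.0664970894943053))
```

Run:
```python
from h import *
import cv2
from bench import robot
a,b=ray("top",T(193,75.5),175),ray("top",T(724,80),175); print(a,b,np.arctan2(-(b-a)[0],-(b-a)[1])*-1)
yaw=np.pi/2-.13
robot.move_ptp([448,137,235],[np.pi,0,yaw])
print(robot.current_t(),robot.current_qpos())
robot.move_linear([448,137,130],speed=120,f_stop=8)
robot.move_gripper(0.0)
print(robot.current_t(),robot.current_tcp_pos(),robot.current_gripper_width()*93,robot.current_finger_force(),robot.current_contact_force())
robot.move_linear([448,137,240],speed=120)
robot.sleep(.2); print(robot.current_contact_force(),robot.current_gripper_width()*93)
d=robot.get_image("scene"); cv2.imwrite("pics/s1.png",cv2.resize(d["img"][110:310,205:345],(560,800))[:600])
cv2.imwrite("pics/s1full.png",d["img"]); print(robot.current_t())
```

```text
[565.87225349  66.27222655 175.        ] [ 566.57102985 -263.10665323  175.        ] 0.002121493967755224
2.55 [ 5.67089681e-02  9.90016495e-02  1.69174662e+00 -1.93440960e-04
  1.35085322e+00  1.87913269e-01]
4.775 [447.80518543 136.99648276 129.82686614] 13.54827755718873 29.99683141708374 [ 0.10390388  0.33529696 -2.8805926 ]
[ 0.02208587  0.19371008 -2.65865555] 13.995374413229667
6.0917
```

View pics/s1.png

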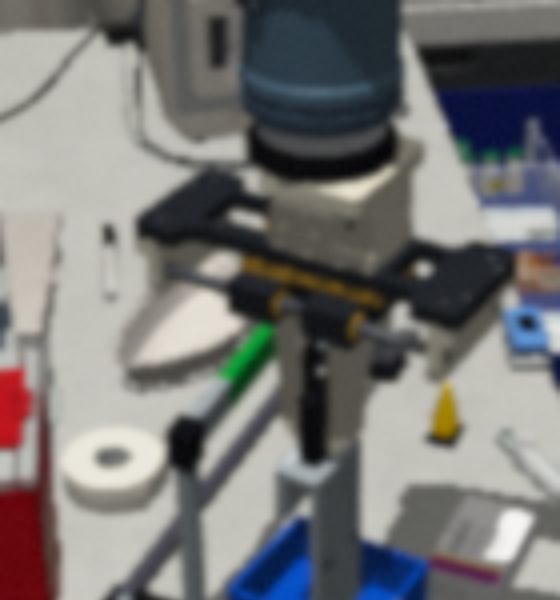

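The carrier is held upright by its grip (pads at about (312,400) in the crop), clear of everything. Next I bring it in front of the green part and over the rail.

Run:
```python
from h import *
import cv2
from bench import robot
yaw=np.pi/2+.005; o=[np.pi,0,yaw]
robot.move_linear([445,60,231],o,speed=150)
robot.move_linear([450,-28,231],speed=150)
hit=robot.move_linear([567,-28,231],speed=90,f_stop=8)
robot.sleep(.2);print(hit,robot.current_contact_force(),robot.current_tcp_pos())
d=robot.get_image("scene"); cv2.imwrite("pics/s2f.png",d["img"])
d=robot.get_image("top"); cv2.imwrite("pics/t2f.png",d["img"])
a=cv2.imread("pics/s2f.png")[150:270,220:340]; b=cv2.imread("pics/t2f.png")[150:270,200:320]
cv2.imwrite("pics/c2.png",np.hstack([cv2.resize(i,(400,400),interpolation=cv2.INTER_CUBIC) for i in(a,b)]));print(robot.current_t())
```

```text
False [-0.64359293 -0.02776216 -1.25463892] [566.76842709 -28.01871007 231.21743707]
9.25
```

View pics/c2.png

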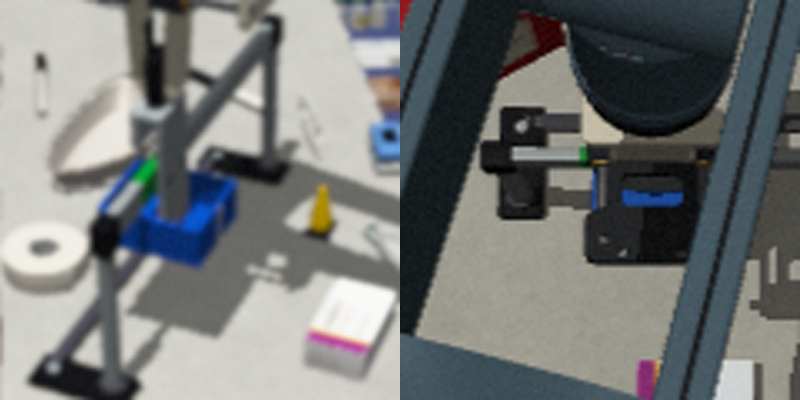

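The carrier hangs level with its tray in front of and under the rail (at (190,215) in the left half) and its hook above the green part (at (150,170)). Now I lower it.

Run:
```python
from h import *
from bench import robot
hit=robot.move_linear([567,-28,189],speed=40,f_stop=6)
robot.sleep(.2);print(hit,robot.current_contact_force(),robot.current_ft_torque(),robot.current_tcp_pos(),robot.current_t())
```

```text
True [-0.12618229 -0.22337516  5.69816223] [-0.03664078 -0.03245155 -0.05735376] [566.69451585 -27.95186266 189.81673125] 10.4167
```

Run:
```python
from h import *
import cv2
from bench import robot
np.set_printoptions(precision=2,suppress=True)
robot.sleep(.2)
x=567
for y in(-70,-110,-150,-190):
    x+=.2
    h=robot.move_linear([x,y,191],speed=50,f_stop=12); print(h,robot.current_tcp_pos(),robot.current_contact_force(),robot.current_ft_torque())
    if h: break
robot.sleep(.2)
d=robot.get_image("scene"); cv2.imwrite("pics/s3f.png",d["img"])
cv2.imwrite("pics/s3.png",cv2.resize(d["img"][130:250,240:360],(600,600),interpolation=cv2.INTER_CUBIC));print(robot.current_t(),robot.current_contact_force())
```

```text
False [567.07 -69.93 190.83] [ 0.    0.41 -1.04] [-0.06 -0.09 -0.01]
False [ 567.34 -109.86  190.98] [-1.26  0.03 -2.01] [-0.07 -0.13  0.05]
False [ 567.55 -149.83  190.96] [-0.38  0.04 -0.9 ] [-0.01 -0.12  0.05]
False [ 567.74 -189.82  190.96] [-0.46  0.28 -0.64] [-0.04 -0.07  0.  ]
14.7167 [ 0.93 -0.47 -2.78]
```

View pics/s3.png

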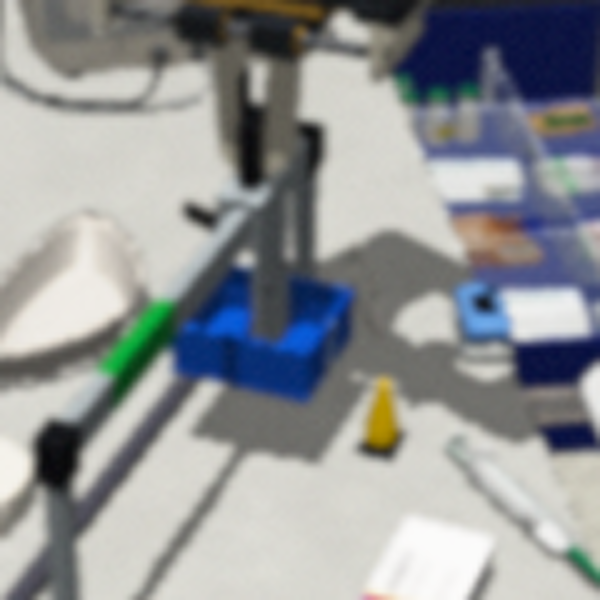

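The carrier sits on the rail with its tray's near lower corner at (302,400) in the crop, still left of the pointer tip at (384,378). I'll compute the offset from these positions.

Run:
```python
from h import *
import cv2
np.set_printoptions(precision=1,suppress=True)
Z=lambda x,y:np.array([(x+.5)/5-.5+240,(y+.5)/5-.5+130])
ob=[((-50,40,36),(308,370)),((-50,40,0),(303,400)),((-50,-40,36),(354,293)),((40,40,36),(178,345)),((40,40,0),(178,373)),((-50,0,18),(333,348))]
for m,p in ob:
    w=ray("scene",Z(*p),61+m[2]); print(m,w-np.array(m))
print("model px at (567.7,-190.5,61)",[(proj("scene",np.array([567.7,-190.5,61])+m)[0]-[240,130])*5 for m,_ in ob])
print("tip",ray("scene",Z(384,378),50),"green scene",ray("scene",S(127,205),175),ray("scene",S(165,158),175),"green top",ray("top",T(266,75),175),ray("top",T(395,76),175))
for y in(-200,-206): print(y,[(proj("top",[487,y,z])[0]-[180,175])*3.6 for z in(0,10,50)],[(proj("scene",[487,y,z])[0]-[225,145])*3.5 for z in(0,10,50)])
# yellow line detection
im=cv2.imread("pics/top0.png"); hsv=cv2.cvtColor(im,cv2.COLOR_BGR2HSV)
for n in("top0","scene0"):
    hsv=cv2.cvtColor(cv2.imread(f"pics/{n}.png"),cv2.COLOR_BGR2HSV); m=cv2.inRange(hsv,(18,140,60),(32,255,255))
    k,l,s,c=cv2.connectedComponentsWithStats(m); print(n,[(list(s[i]),c[i]) for i in range(1,k) if s[i,4]>8])
```

```text
(-50, 40, 36) [ 559.3 -169.6   61. ]
(-50, 40, 0) [ 569.  -188.4   61. ]
(-50, -40, 36) [ 563.7 -179.5   61. ]
(40, 40, 36) [ 550.  -164.5   61. ]
(40, 40, 0) [ 560.1 -185.7   61. ]
(-50, 0, 18) [ 563.2 -182.7   61. ]
model px at (567.7,-190.5,61) [array([305.5, 346.7]), array([304.3, 396.6]), array([352.1, 281. ]), array([166.8, 315. ]), array([167.8, 364.3]), array([328.6, 337.9])]
tip [ 486.9 -204.7   50. ] green scene [565.8  17.2 175. ] [566.8 -52.9 175. ] green top [566.7  21.2 175. ] [566.9 -58.7 175. ]
-200 [array([578.1, 230.8]), array([580.3, 229.6]), array([589.6, 224.4])] [array([315.8, 259.3]), array([316.3, 250.3]), array([318.1, 213.5])]
-206 [array([586.3, 230.9]), array([588.6, 229.7]), array([598.2, 224.5])] [array([318.1, 255.6]), array([318.5, 246.7]), array([320.3, 210. ])]
top0 [([np.int32(339), np.int32(235), np.int32(8), np.int32(8), np.int32(48)], array([342.9, 238.6])), ([np.int32(460), np.int32(282), np.int32(26), np.int32(13), np.int32(185)], array([471.7, 288.2]))]
scene0 [([np.int32(313), np.int32(207), np.int32(6), np.int32(13), np.int32(53)], array([315.9, 214.1]))]
```

Run:
```python
from h import *
import cv2
from bench import robot
np.set_printoptions(precision=2,suppress=True)
robot.move_linear([567.8,-204.8,191],speed=40)
robot.move_linear([567.8,-204.8,188.5],speed=15,f_stop=4)
print(robot.current_tcp_pos(),robot.current_contact_force())
robot.move_gripper(.6); robot.sleep(.2)
robot.move_linear([567.8,-204.8,262],speed=120)
robot.move_ptp([350,150,300],[np.pi,0,np.pi/2+.3])
for n in("scene","top"): cv2.imwrite(f"pics/{n}4.png",robot.get_image(n)["img"])
b=cv2.imread("pics/top4.png")[185:255,300:370]; a=cv2.imread("pics/scene4.png")[150:230,270:350]
cv2.imwrite("pics/c4.png",np.hstack([cv2.resize(i,(400,400),interpolation=cv2.INTER_CUBIC) for i in(a,b)]));print(robot.current_t())
```

```text
[ 567.98 -204.92  189.79] [-0.55  0.43  4.43]
18.8833
```

View pics/c4.png

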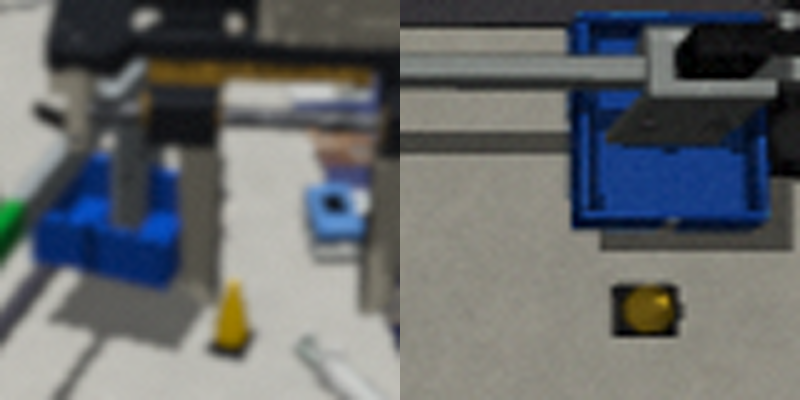

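In the top half the tray's front rim runs from 572 to 768 with the white line at (671,222). The pointer's foot is centred at (646,310) and its tip is near (655,303).

Run:
```python
from h import *
np.set_printoptions(precision=1,suppress=True)
s=400/70; Z=lambda x,y:np.array([(x-400+.5)/s-.5+300,(y+.5)/s-.5+185])
iZ=lambda p:(proj("top",p)[0]-[300,185])*s+[400,0]
for p in((572,222),(671,222),(768,222)): print("rim",ray("top",Z(*p),97))
print("foot",ray("top",Z(646,310),4), ray("top",Z(613,310),4),ray("top",Z(679,310),4))
print([ (y,iZ([487,y,50]),iZ([487,y,5])) for y in(-202,-206)])
```

```text
rim [ 515.7 -158.6   97. ]
rim [ 516.1 -200.4   97. ]
rim [ 516.5 -241.3   97. ]
foot [ 487.4 -204.7    4. ] [ 487.3 -189.6    4. ] [ 487.6 -219.9    4. ]
[(-202, array([654.8, 299.2]), array([638. , 308.3])), (-206, array([663.8, 299.2]), array([646.7, 308.4]))]
```

The top view puts the line about 4.5 mm short of the pointer, so I regrasp, slide 4.3 mm further and look again.

Run:
```python
from h import *
import cv2
from bench import robot
np.set_printoptions(precision=2,suppress=True)
o=[np.pi,0,np.pi/2+.005]
robot.move_ptp([567.8,-204.8,262],o)
robot.move_linear([567.8,-204.8,190],speed=100,f_stop=8)
robot.move_gripper(0.); print(robot.current_gripper_width()*93)
robot.move_linear([567.8,-209.1,190.8],speed=15)
robot.move_linear([567.8,-209.1,188.5],speed=15,f_stop=4)
print(robot.current_tcp_pos(),robot.current_contact_force())
robot.move_gripper(.6); robot.sleep(.2)
robot.move_linear([567.8,-209.1,262],speed=120)
robot.move_ptp([300,230,330],[np.pi,0,np.pi/2+.6])
for n in("scene","top"): cv2.imwrite(f"pics/{n}5.png",robot.get_image(n)["img"])
b=cv2.imread("pics/top5.png")[185:255,300:370]; a=cv2.imread("pics/scene5.png")[150:230,270:350]
cv2.imwrite("pics/c5.png",np.hstack([cv2.resize(i,(400,400),interpolation=cv2.INTER_CUBIC) for i in(a,b)]));print(robot.current_t())
```

```text
13.86765974597151
[ 567.89 -209.19  190.01] [-1.23 -0.34  3.71]
26.4583
```

View pics/c5.png

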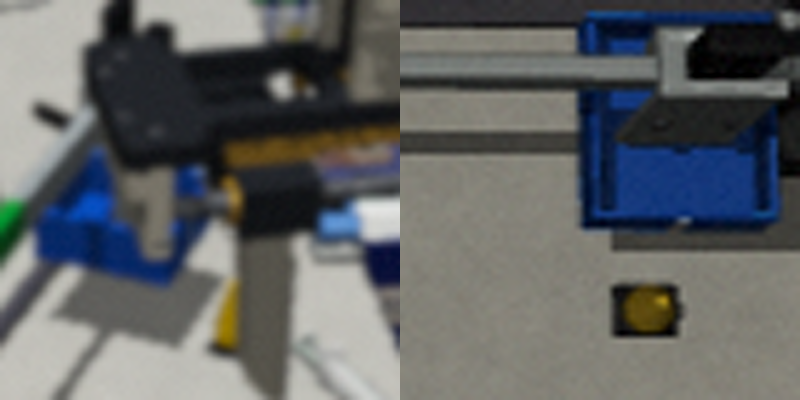

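The carrier hangs level. Its white line is now at (682,222), which is y ≈ -204.6, against the pointer at y ≈ -204.7, and the arm is clear.

```bash
python3 -c "
from bench import robot
print(robot.hand_in(),robot.current_t())"
```

```text
the job is handed in; nothing more can be done
the job is handed in; nothing more can be done
```

I hooked the carrier on the green part of the rail, slid it along without lifting it off, and left it hanging with its white line about 1 mm from the pointer as measured from the top camera; the job is handed in, but no verdict was returned.

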